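Knock the green lens barrel out of its nest

ROBOT

A 6-joint arm with a two-finger parallel gripper is mounted at the origin on the work surface. World frame = base frame: x ahead of the robot, y to its left, z up, the work surface at z = 0. Lengths are in m, angles in rad, forces in N, time in s.
With the tool pointing down it reaches from about 0.25 to 0.725 m from the base axis. Payload 4 kg.
Tool frame: the origin (TCP) lies on the centre line of the jaws, within the pads' length; the fingertips stand ahead of it and the grasp point (between the pads) lies 11 mm behind it (bot.tip_extent is the z of the fingertips in the tool frame, in m); z points along the fingers, y is the direction in which the jaws open and shut (so a half turn about z gives the same grasp; the last joint's range is limited). The gripper opens to 85 mm and grips with 20 to 120 N. Pads are 22 mm wide; open, the fingers measure 114 mm over their backs; the gripper's body (76 mm by 85 mm) begins 54 mm behind the grasp point. The pads swing forward as they close: fully open they stand 13 mm farther back than shut.
Start: joints at [-1.272, 0.241, 0.005, 1.335, 0, 1.571], TCP at [0.147, -0.478, 0.239] pointing down, gripper open.
Joint ranges: [-2.72, 2.72], [-1.05, 1.87], [-1.09, 1.28], [-1.99, 2.15], [-1.42, 1.44], [-3.14, 3.14]. Speed limits (rad/s): [2.79, 2.79, 3.14, 3.14, 3.14, 3.14].

INTERFACE

Orientations are given as a unit quaternion [x, y, z, w].
In Python, from workcell import bot gives the robot as it stands.
- The arm moves only by the shell command python3 -m jog 'ROWS'. ROWS is JSON, a list that holds one entry, the list of rows, each a list of 7 numbers: the shift along the world's x, y, z in m, then the turn, a rotation vector about the world's x, y, z in degrees, then the closure in counts, from 0 (fully open) to 255 (shut). In form: [[[tx, ty, tz, ax, ay, az, fingers], ...]]. A call has 1 to 10 rows; each row is the pose to reach, as a shift and turn from the pose commanded when the call began; what a row does not reach only later rows make up. A row lasts 1/12 s, in which the tool goes at most 41.7 mm and 7.16 degrees, less where a joint would pass 70% of its speed; a pose out of reach is approached as far as the arm can. A call with a gripper value outside its range is refused whole. The fingers move at their own pace and stop on an object; the grip force is fixed at half the most. Time passes only in rows, so rows that repeat a pose let the fingers close. It gives the time, the measured TCP pose, the force and the opening at its end, in the units of the state.
- bot.get_obs(): the state, without advancing time (a new reading comes with each control period).
- bot.camera(name): name is "side" or "top"; returns the picture (384x512x3 uint8, blue, green, red); there is no depth.
- bot.camera_model(name): a dict with "K" (3x3 intrinsics, pixels), "T" (4x4, takes a point from camera to world coordinates). Camera axes: x right, y down, z forward; pixel columns grow to the right and rows downward; lengths in m; the calibration is good to about 2 mm. A picture is of the moment at which its call begins. camera_model takes no time and is no camera call.
- bot.job_done(): hands the job in, once; it reports no verdict.
The state is a dict: "clock": time; "joint_pos": joint angles; "joint_vel": joint speeds; "tau": joint torques, N m; "eef_pos": TCP position; "tool_rot": TCP orientation; "ft_force": force on the tool from outside, world axes, zero at the start; "ft_torque": the same for the moment, N m; "grip_width": finger opening in m.
Only numpy, scipy, OpenCV 4.12 (cv2) and the standard library are available. Lean on these libraries where they do the work, as an engineer would, in place of code of your own. Each camera call takes 0.05 s, during which the arm holds its last target. There are 200 camera calls.

TASK

The green lens barrel is stuck down in its aluminium nest. Pull up the red knob of that nest's knockout rod until the barrel stands well proud of the nest, then lift the barrel out and set it down upright in the blue-lined white tray, without dropping it. Leave the orange lens barrel where it is in its own nest.

Things in the scene. Friction and masses are not known exactly. Their poses are not given: they have to be found in the camera images.
- lens_green: Green lens barrel: upright solid cylinder, 44 mm diameter, 28 mm tall, 90 g, round glass in its top. Origin: centre of its underside, z up. It starts down in the 46 mm round pocket of a square aluminium nest block (90 x 90 mm, top 82 mm above the bench): underside 52 mm above the bench, top 2 mm below the block's top, so it cannot be gripped until the knockout rod has raised it.
- nest_g_knob (a point): Centre of the red knob (upright, 26 mm diameter, 26 mm tall) of that nest's knockout rod, 91 mm above the bench at first, 95 mm from the pocket's centre, to which the point's x axis points; 37 mm clear of the block. Slides only straight up, 26 mm to a stop, against about 9 N, lifting the barrel with it (at the stop 24 mm proud, foot still 4 mm in the pocket); stays where it is let go.
- tray: Fixed low tray, white rim and blue lining, 170 mm (its x) by 150 mm (its y) outside; rim 5 mm thick, 18 mm high above the bench. Origin: centre of its underside, on the bench; the lined floor is 4 mm above the origin.
- lens_orange: Orange lens barrel, same shape, size and origin as the green one, down in a second nest of the same kind that has its own red knob. To be left there.
Mind the look-alikes: they are no part of the job. Leave any purple look-alike of the part that bears nest_g_knob alone.

How it is judged:
By the outcome, as a careful person would: the job done as asked, in the order asked, and still so for the second after the job is handed in, with the robot touching nothing.
It also fails if it takes over 59 s, if anything falls off the work surface, if the arm or the gripper's body presses on something with over 40 N, if the wrist force passes 120 N, or if a joint passes its speed limit or range.

## Working session

There is one attempt and no reset: what is moved stays moved. The work goes in short steps, Python scripts to look and compute and a shell command to move; the robot and the scene stay as the last step left them, time stands still between calls to the robot, and variables do not carry over. Pictures are saved under pics/ and viewed, about 8 in all and at most 12, crops included, and the job is handed in when it is done.

```bash
mkdir -p pics; ls; python3 - <<'E'
from workcell import bot
import cv2,numpy as np
for n in("top","side"):
    im=bot.camera(n); cv2.imwrite(f"pics/{n}0.png",im)
    m=bot.camera_model(n); print(n,np.round(m["K"],1).tolist(),np.round(m["T"],3).tolist())
o=bot.get_obs(); print(o["eef_pos"],o["tool_rot"],o["grip_width"],o["clock"],bot.tip_extent)
E
```

```text
pics
top [[423.7, 0.0, 256.8], [0.0, 423.7, 191.1], [0.0, 0.0, 1.0]] [[-0.064, -0.977, 0.204, 0.212], [-0.998, 0.064, -0.009, 0.041], [-0.005, -0.204, -0.979, 1.022], [0.0, 0.0, 0.0, 1.0]]
side [[375.4, 0.0, 252.9], [0.0, 375.4, 201.1], [0.0, 0.0, 1.0]] [[-0.936, -0.277, 0.219, 0.186], [-0.353, 0.707, -0.613, 0.716], [0.015, -0.65, -0.759, 0.932], [0.0, 0.0, 0.0, 1.0]]
[ 0.1470333  -0.47731208  0.23850988] [ 9.88858648e-01  1.48854632e-01 -1.28932016e-04 -9.25139015e-04] 0.08561113739857237 0.1 0.008
```

View pics/top0.png

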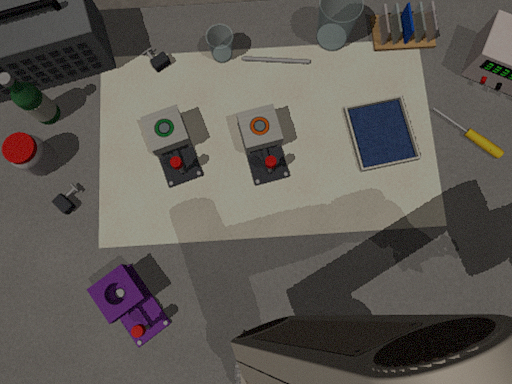

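View pics/side0.png

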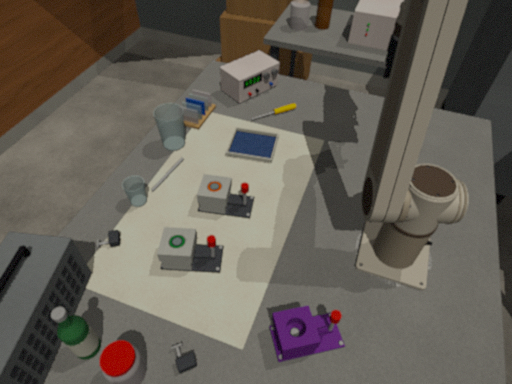

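Top view: green barrel at (164,128) with its nest's knob at (176,162). The look-alikes are the orange barrel (260,126) with knob (271,161), and the purple nest (118,293) with knob (138,331). There is also the red jar lid at (20,148). The tray is at (382,133). By the description I choose the knob at (176,162), on the same base as the green barrel.

```bash
cat > h.py <<'E'
import cv2,numpy as np
from workcell import bot
def ray(n,uv):
    m=bot.camera_model(n);K=np.array(m["K"]);T=np.array(m["T"])
    d=T[:3,:3]@np.linalg.inv(K)@np.array([uv[0],uv[1],1.]);return T[:3,3],d
def plane(n,uv,z):
    o,d=ray(n,uv);return o+d*(z-o[2])/d[2]
def proj(n,p):
    m=bot.camera_model(n);K=np.array(m["K"]);T=np.linalg.inv(np.array(m["T"]))
    q=K@(T[:3,:3]@np.array(p)+T[:3,3]);return q[:2]/q[2]
def tri(u1,u2):
    o1,d1=ray("top",u1);o2,d2=ray("side",u2);d1/=np.linalg.norm(d1);d2/=np.linalg.norm(d2)
    s=np.linalg.lstsq(np.c_[d1,-d2],o2-o1,rcond=None)[0]
    a,b=o1+s[0]*d1,o2+s[1]*d2;return (a+b)/2,np.linalg.norm(a-b)
def blob(im,col,near,r=22):
    h=cv2.cvtColor(im,cv2.COLOR_BGR2HSV).astype(int);H,S,V=h[...,0],h[...,1],h[...,2]
    m={"red":((H<6)|(H>174))&(S>150)&(V>60),"green":(H>55)&(H<90)&(S>90)&(V>40),"orange":(H>7)&(H<22)&(S>120),"blue":(H>100)&(H<125)&(S>110)}[col]
    k=np.zeros(m.shape,np.uint8);cv2.circle(k,near,r,1,-1);m=(m&(k>0)).astype(np.uint8)
    n,l,s,c=cv2.connectedComponentsWithStats(m);i=1+np.argmax(s[1:,4]);return (l==i).astype(np.uint8),s[i]
E
python3 - <<'E'
from h import *
t=cv2.imread("pics/top0.png");s=cv2.imread("pics/side0.png")
def cen(m):
    c=max(cv2.findContours(m,0,2)[0],key=cv2.contourArea);return np.array(cv2.minEnclosingCircle(c)[0]),cv2.fitEllipse(cv2.convexHull(c))
for lab,col,a,b in[("green","green",(164,128),(177,241)),("orange","orange",(260,126),(214,187)),("gknob","red",(176,162),(211,241)),("oknob","red",(271,161),(244,188))]:
    ma,sa=blob(t,col,a,16);mb,sb=blob(s,col,b,14);ea,eb=cen(ma)[1],cen(mb)[1]
    p,g=tri(ea[0],eb[0]);print(lab,sa,sb,np.round(ea[0],1),np.round(ea[1],1),np.round(eb[0],1),"tri",p.round(4),round(g,4),"plane",plane("top",ea[0],.08 if "k" not in lab else .097).round(4))
    if "k" not in lab: print("  side plane",plane("side",eb[0],.08).round(4))
m,st=blob(t,"blue",(382,133),60);r=cv2.minAreaRect(max(cv2.findContours(m,0,2)[0],key=cv2.contourArea));print("tray",r)
c=[plane("top",q,.006) for q in cv2.boxPoints(r)];print(np.round(c,4).tolist(),np.mean(c,0),[np.linalg.norm(c[i]-c[i-1]).round(3) for i in range(4)])
cv2.imwrite("pics/crop1.png",np.hstack([cv2.resize(t[90:200,125:235],(400,400),interpolation=2),cv2.resize(s[195:295,145:245],(400,400),interpolation=2)]))
E
```

```text
green [155 119  19  18 152] [169 236  16  12  74] [163.8 127.5] [16.9 18.3] [176.6 241.2] tri [0.5733 0.2401 0.082 ] 0.0002 plane [0.5742 0.2405 0.08  ]
  side plane [0.5741 0.2389 0.08  ]
orange [250 117  19  18 161] [208 182  13   9  56] [259.2 125.5] [17.4 18.6] [214. 186.] tri [0.5632 0.017  0.0828] 0.0001 plane [0.5642 0.0169 0.08  ]
  side plane [0.5645 0.0146 0.08  ]
gknob [170 156  12  14 118] [207 236   8  11  78] [175.6 162.2] [11.3 13.8] [211.  241.5] tri [0.4834 0.2127 0.0918] 0.0022 plane [0.483  0.2119 0.097 ]
oknob [265 155  12  14 122] [241 183   7  11  57] [270.1 161.5] [11.6 13.2] [244.2 187.5] tri [ 0.471  -0.0018  0.0941] 0.0008 plane [ 0.4705 -0.0016  0.097 ]
tray ((381.4422912597656, 132.7884521484375), (61.39405822753906, 52.18495178222656), 74.74488067626953)
[[0.6184, -0.2138, 0.006], [0.6471, -0.3465, 0.006], [0.4876, -0.3657, 0.006], [0.4608, -0.2368, 0.006]] [ 0.55346065 -0.29069794  0.006     ] [np.float64(0.159), np.float64(0.136), np.float64(0.161), np.float64(0.132)]
```

View pics/crop1.png

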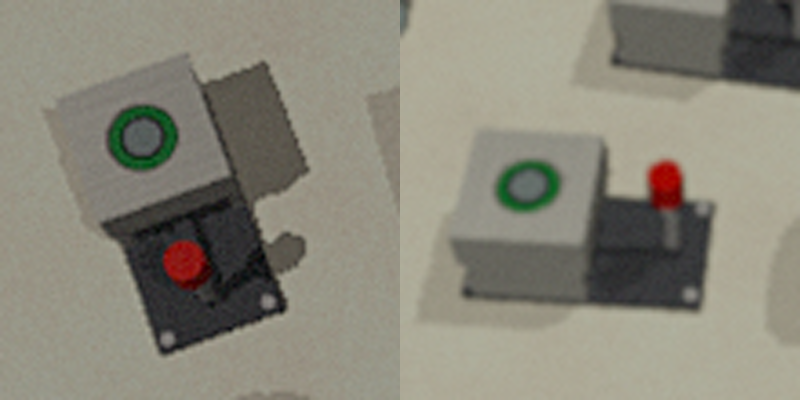

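The crop confirms it: the green ring and this red knob share one base. The knob-to-pocket distance measures 95.2 mm against 95 mm given, and the heights fit. The jaws already point across the 17° pocket line, so no turn is needed.

```bash
python3 -m jog '[[[0.018,0.037,0,0,0,0,0],[0.036,0.074,0,0,0,0,0],[0.054,0.111,0,0,0,0,0],[0.073,0.148,0,0,0,0,0],[0.091,0.185,0,0,0,0,0],[0.109,0.222,0,0,0,0,0],[0.127,0.259,0,0,0,0,0],[0.146,0.296,0,0,0,0,0]]]'; python3 -c "
from workcell import bot
o=bot.get_obs();print(o['joint_pos'],o['eef_pos'],o['tool_rot'])"
```

```text
clock: 0.77
eef_pos: [0.2931, -0.1799, 0.2392]
tool_rot: [0.989, 0.148, -0.0, -0.0]
ft_force: [1.2, -0.1, 0.4]
grip_width: 0.085
[-5.50575213e-01 -7.18918199e-02 -3.41826079e-01  1.30092588e+00
 -1.51052751e-05  2.29321681e+00] [ 0.29307835 -0.17992514  0.23916218] [ 9.88934814e-01  1.48350706e-01 -2.92754534e-05 -1.47617317e-05]
```

```bash
python3 -m jog '[[[0.018,0.037,0,0,0,4,0],[0.036,0.074,0,0,0,8,0],[0.054,0.111,0,0,0,12,0],[0.072,0.148,0,0,0,17,0],[0.090,0.185,0,0,0,17,0],[0.108,0.222,0,0,0,17,0],[0.126,0.259,0,0,0,17,0],[0.144,0.296,0,0,0,17,0],[0.162,0.333,0,0,0,17,0],[0.180,0.370,-0.01,0,0,17,0]]]' && python3 -m jog '[[[0.010,0.022,-0.03,0,0,0,0],[0.010,0.022,-0.06,0,0,0,0],[0.010,0.022,-0.07,0,0,0,0],[0.010,0.022,-0.07,0,0,0,0]]]'; python3 - <<'E'
from h import *
o=bot.get_obs();print(o['joint_pos'].round(3),o['eef_pos'])
t=bot.camera("top");s=bot.camera("side")
cv2.imwrite("pics/c2.png",np.hstack([cv2.resize(t[90:200,125:235],(400,400)),cv2.resize(s[180:280,165:265],(400,400))]))
E
```

```text
clock: 1.6
eef_pos: [0.4742, 0.1902, 0.2307]
tool_rot: [0.956, 0.294, 0.002, -0.0]
ft_force: [0.4, -0.5, 1.3]
grip_width: 0.0851
clock: 1.93
eef_pos: [0.4799, 0.2085, 0.1557]
tool_rot: [0.956, 0.294, -0.004, 0.001]
ft_force: [-0.0, -0.4, -1.0]
grip_width: 0.0855
[ 0.41   0.344 -0.077  1.159 -0.     2.955] [0.47994177 0.20849306 0.15574094]
```

View pics/c2.png

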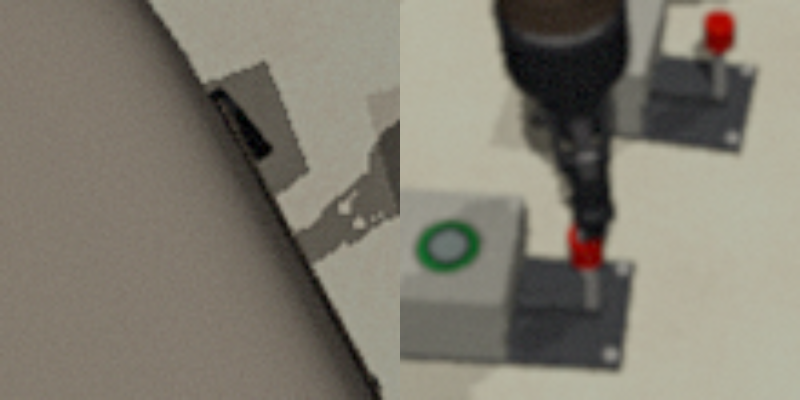

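The gripper stands over the right knob: red knob at about (585,248) in the crop, between the fingers. Next I lower and grip it.

```bash
python3 -m jog '[[[0,0.001,-0.025,0,0,0,0],[0,0.001,-0.05,0,0,0,0],[0,0.001,-0.065,0,0,0,0],[0,0.001,-0.074,0,0,0,0],[0,0.001,-0.074,0,0,0,0],[0,0.001,-0.074,0,0,0,0]]]' && python3 -m jog '[[[0,0,0,0,0,0,80],[0,0,0,0,0,0,130],[0,0,0,0,0,0,255],[0,0,0,0,0,0,255],[0,0,0,0,0,0,255],[0,0,0,0,0,0,255],[0,0,0,0,0,0,255],[0,0,0,0,0,0,255]]]'
```

```text
clock: 2.53
eef_pos: [0.4839, 0.2104, 0.0871]
tool_rot: [0.956, 0.293, 0.001, -0.0]
ft_force: [0.4, 0.5, 0.1]
grip_width: 0.0852
clock: 3.2
eef_pos: [0.4827, 0.2114, 0.0862]
tool_rot: [0.956, 0.294, 0.0, -0.001]
ft_force: [-1.8, 1.8, 5.5]
grip_width: 0.0242
```

```bash
python3 -m jog '[[[0,0,0.003,0,0,0,255],[0,0,0.006,0,0,0,255],[0,0,0.009,0,0,0,255],[0,0,0.012,0,0,0,255],[0,0,0.015,0,0,0,255],[0,0,0.018,0,0,0,255],[0,0,0.021,0,0,0,255],[0,0,0.024,0,0,0,255],[0,0,0.025,0,0,0,255],[0,0,0.025,0,0,0,255]]]'
```

```text
clock: 4.03
eef_pos: [0.4827, 0.2114, 0.1096]
tool_rot: [0.956, 0.294, -0.0, -0.001]
ft_force: [1.3, 4.6, -6.5]
grip_width: 0.0243
```

```bash
python3 -m jog '[[[0,0,0.001,0,0,0,255],[0,0,0.002,0,0,0,255],[0,0,0.003,0,0,0,255],[0,0,0.003,0,0,0,255]]]';  python3 - <<'E'
from h import *
s=bot.camera("side")
cv2.imwrite("pics/c3.png",cv2.resize(s[180:280,145:265],(720,600)))
E
```

```text
clock: 4.37
eef_pos: [0.4827, 0.2114, 0.1124]
tool_rot: [0.956, 0.294, -0.0, -0.001]
ft_force: [1.3, 5.7, -8.1]
grip_width: 0.0245
```

View pics/c3.png

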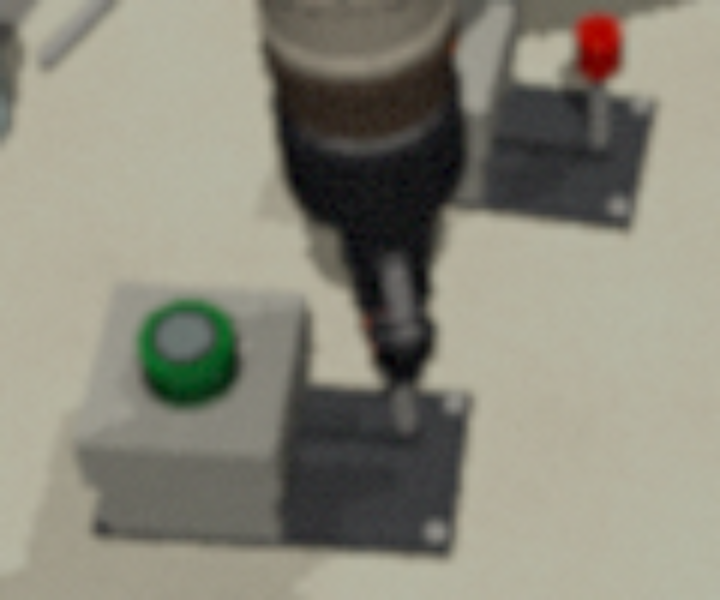

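The barrel now stands clearly proud: its green wall is visible at about (188,350), and the rod has risen about 26 mm. Next I let go, rise, and move over the barrel.

```bash
python3 -m jog '[[[0,0,-0.001,0,0,0,150],[0,0,-0.001,0,0,0,80],[0,0,-0.001,0,0,0,0],[0,0,-0.001,0,0,0,0],[0,0,-0.001,0,0,0,0],[0,0,-0.001,0,0,0,0],[0,0,-0.001,0,0,0,0]]]' && python3 -m jog '[[[0,0,0.02,0,0,0,0],[0,0,0.045,0,0,0,0],[0,0,0.06,0,0,0,0],[0.03,0.01,0.06,0,0,0,0],[0.06,0.02,0.06,0,0,0,0],[0.08,0.026,0.06,0,0,0,0],[0.09,0.028,0.06,0,0,0,0],[0.09,0.028,0.06,0,0,0,0],[0.09,0.028,0.06,0,0,0,0]]]';  python3 - <<'E'
from h import *
s=bot.camera("side");t=bot.camera("top")
cv2.imwrite("pics/c4.png",cv2.resize(s[180:280,145:265],(720,600)))
m,st=blob(s,"green",(177,235),20);print(st)
print("expected bottom/top centre px",proj("side",[.574,.24,.082]),proj("side",[.574,.24,.106]))
m,st=blob(s,"red",(211,232),20);x,y,w,h,_=st
print(st,proj("side",[.483,.212,.117]),proj("side",[.483,.212,.091]))
print(bot.get_obs()["eef_pos"])
E
```

```text
clock: 5.0
eef_pos: [0.483, 0.2105, 0.1127]
tool_rot: [0.956, 0.293, 0.0, 0.0]
ft_force: [0.6, -0.7, -0.4]
grip_width: 0.0853
clock: 5.75
eef_pos: [0.5727, 0.2384, 0.1718]
tool_rot: [0.956, 0.293, -0.001, 0.0]
ft_force: [-0.5, -0.4, 0.4]
grip_width: 0.0854
[168 231  16  16 128]
expected bottom/top centre px [176.30070194 241.05169389] [175.04940336 235.93981488]
[207 230   8  12  79] [210.17296794 235.68285547] [210.85650748 241.27804031]
[0.57190609 0.23823113 0.17227074]
```

View pics/c4.png

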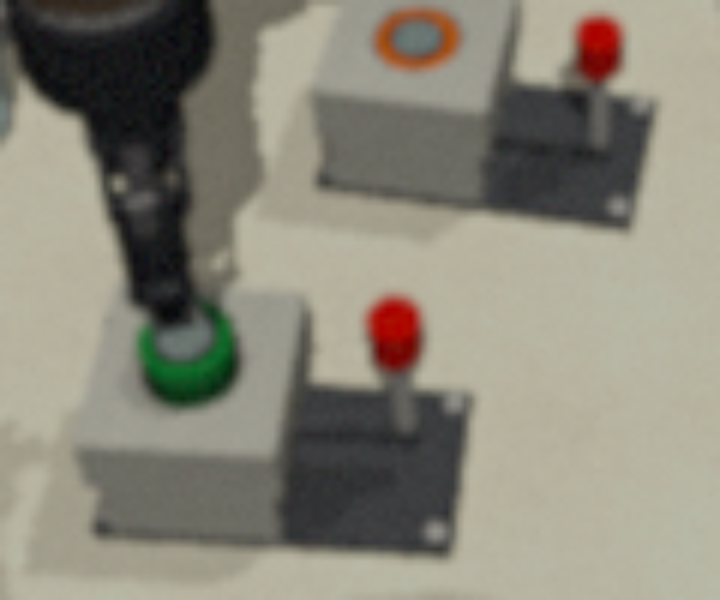

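Knob and barrel stayed up after release: knob at (395,332), barrel at (188,355), both where 26 mm up projects. Next I lower and grip the barrel.

```bash
python3 -m jog '[[[0.001,0.001,-0.025,0,0,0,0],[0.001,0.001,-0.05,0,0,0,0],[0.001,0.001,-0.065,0,0,0,0],[0.001,0.001,-0.077,0,0,0,0],[0.001,0.001,-0.077,0,0,0,0],[0.001,0.001,-0.077,0,0,0,0]]]' && python3 -m jog '[[[0,0,0,0,0,0,50],[0,0,0,0,0,0,90],[0,0,0,0,0,0,130],[0,0,0,0,0,0,255],[0,0,0,0,0,0,255],[0,0,0,0,0,0,255],[0,0,0,0,0,0,255],[0,0,0,0,0,0,255]]]'
```

```text
clock: 6.35
eef_pos: [0.5727, 0.2392, 0.0953]
tool_rot: [0.956, 0.293, -0.001, 0.0]
ft_force: [0.5, -0.3, -0.2]
grip_width: 0.0851
clock: 7.02
eef_pos: [0.5744, 0.2399, 0.0961]
tool_rot: [0.956, 0.293, 0.001, -0.0]
ft_force: [0.6, 1.2, 3.2]
grip_width: 0.042
```

Gripped (42 mm reading; the knob also read about 2 mm under). Lift slowly, then check.

```bash
python3 -m jog '[[[0,0,0.004,0,0,0,255],[0,0,0.010,0,0,0,255],[0,0,0.02,0,0,0,255],[0,0,0.035,0,0,0,255],[0,0,0.055,0,0,0,255],[0,0,0.075,0,0,0,255],[0,0,0.09,0,0,0,255],[0,0,0.1,0,0,0,255],[0,0,0.1,0,0,0,255],[0,0,0.1,0,0,0,255]]]'; python3 - <<'E'
from h import *
s=bot.camera("side")
cv2.imwrite("pics/c5.png",cv2.resize(s[180:280,125:245],(720,600)))
m,st=blob(s,"green",(170,215),30);print(st)
p=bot.get_obs()["eef_pos"]; print(p)
E
```

```text
clock: 7.85
eef_pos: [0.574, 0.2395, 0.1958]
tool_rot: [0.956, 0.293, 0.0, 0.0]
ft_force: [-0.5, -0.1, -1.9]
grip_width: 0.0418
[174 207   5  16  46]
[0.57343601 0.23933262 0.19472589]
```

View pics/c5.png

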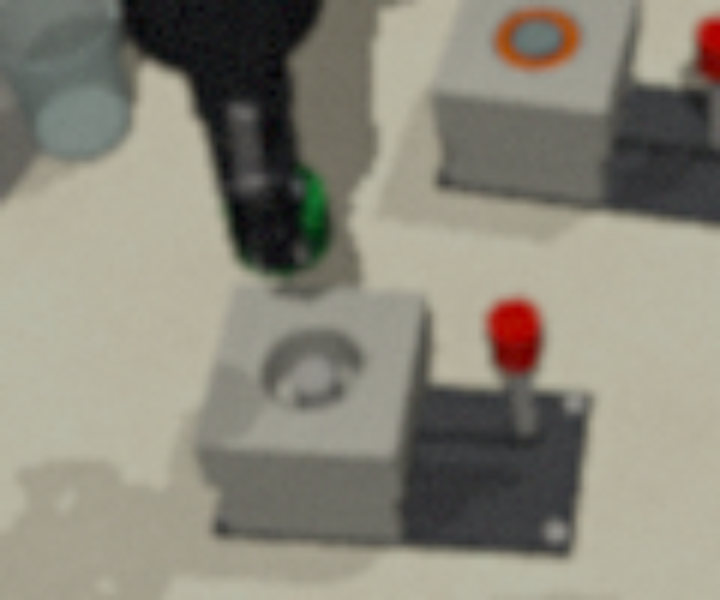

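The barrel is in the jaws at about (280,235) and level, with the nest empty below. Its underside is about 18 mm below the TCP, so the setting height is TCP z ≈ 0.022. Next I carry it to the tray, which passes well above the orange nest.

```bash
python3 -m jog '[[[0,-0.01,0,0,0,0,255],[-0.001,-0.03,0,0,0,0,255],[-0.002,-0.06,0,0,0,0,255],[-0.004,-0.09,0,0,0,0,255],[-0.005,-0.12,0,0,0,0,255],[-0.006,-0.15,0,0,0,0,255],[-0.007,-0.18,0,0,0,0,255],[-0.008,-0.21,0,0,0,0,255],[-0.009,-0.24,0,0,0,0,255],[-0.01,-0.27,0,0,0,0,255]]]' && python3 -m jog '[[[-0.001,-0.03,0,0,0,0,255],[-0.002,-0.06,0,0,0,0,255],[-0.003,-0.09,0,0,0,0,255],[-0.004,-0.12,0,0,0,0,255],[-0.006,-0.15,0,0,0,0,255],[-0.007,-0.18,0,0,0,0,255],[-0.008,-0.21,0,0,0,0,255],[-0.009,-0.24,0,0,0,0,255],[-0.01,-0.255,0,0,0,0,255],[-0.01,-0.26,0,0,0,0,255]]]' && python3 -m jog '[[[0,0,-0.02,0,0,0,255],[0,0,-0.05,0,0,0,255],[0,0,-0.08,0,0,0,255],[0,0,-0.11,0,0,0,255],[0,0,-0.13,0,0,0,255],[0,0,-0.145,0,0,0,255],[0,0,-0.150,0,0,0,255],[0,0,-0.150,0,0,0,255],[0,0,-0.150,0,0,0,255]]]'; python3 - <<'E'
from h import *
s=bot.camera("side")
cv2.imwrite("pics/c6.png",cv2.resize(s[90:190,195:315],(720,600)))
print(bot.get_obs()["eef_pos"])
E
```

```text
clock: 8.73
eef_pos: [0.5625, -0.0325, 0.1941]
tool_rot: [0.956, 0.293, -0.001, -0.0]
ft_force: [1.4, 0.0, -1.1]
grip_width: 0.0417
clock: 9.57
eef_pos: [0.5522, -0.2933, 0.1939]
tool_rot: [0.957, 0.291, -0.001, -0.001]
ft_force: [0.9, 0.1, -0.4]
grip_width: 0.0416
clock: 10.32
eef_pos: [0.5541, -0.2898, 0.0458]
tool_rot: [0.956, 0.294, 0.0, -0.0]
ft_force: [0.5, 0.2, -1.0]
grip_width: 0.0419
[ 0.55474943 -0.2903202   0.04667631]
```

View pics/c6.png

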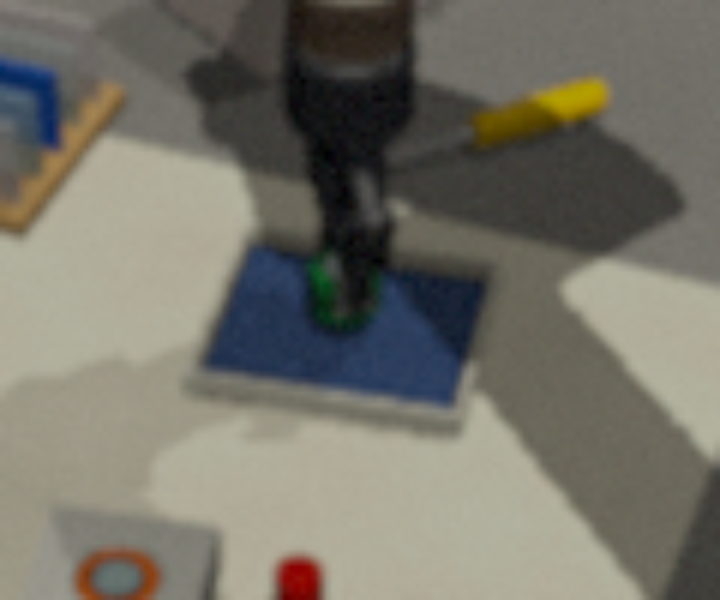

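The barrel is held over the middle of the tray, at about (340,290). I lower it the last 24 mm slowly, feeling for contact.

```bash
python3 -m jog '[[[0,0,-0.004,0,0,0,255],[0,0,-0.008,0,0,0,255],[0,0,-0.012,0,0,0,255],[0,0,-0.016,0,0,0,255],[0,0,-0.019,0,0,0,255],[0,0,-0.021,0,0,0,255],[0,0,-0.022,0,0,0,255],[0,0,-0.022,0,0,0,255],[0,0,-0.022,0,0,0,255]]]' && python3 -m jog '[[[0,0,-0.001,0,0,0,255],[0,0,-0.001,0,0,0,255],[0,0,-0.001,0,0,0,255]]]'
```

```text
clock: 11.12
eef_pos: [0.5536, -0.2903, 0.0238]
tool_rot: [0.956, 0.293, -0.0, -0.0]
ft_force: [-2.8, 1.0, 3.0]
grip_width: 0.0416
clock: 11.37
eef_pos: [0.5536, -0.2904, 0.0237]
tool_rot: [0.956, 0.293, -0.0, 0.0]
ft_force: [-4.7, 2.7, 7.4]
grip_width: 0.0419
```

Contact: z stopped at 23.7 mm as the force rose to 7 N. I open gently and back off.

```bash
python3 -m jog '[[[0,0,0,0,0,0,100],[0,0,0,0,0,0,80],[0,0,0,0,0,0,50],[0,0,0,0,0,0,0],[0,0,0,0,0,0,0],[0,0,0,0,0,0,0],[0,0,0,0,0,0,0]]]' && python3 -m jog '[[[0,0,0.01,0,0,0,0],[0,0,0.03,0,0,0,0],[0,0,0.06,0,0,0,0],[0,0,0.1,0,0,0,0],[0,0,0.13,0,0,0,0],[-0.03,0,0.16,0,0,0,0],[-0.07,0,0.18,0,0,0,0],[-0.1,0,0.18,0,0,0,0],[-0.12,0,0.18,0,0,0,0],[-0.12,0,0.18,0,0,0,0]]]'; python3 - <<'E'
from h import *
s=bot.camera("side")
cv2.imwrite("pics/c7.png",cv2.resize(s[90:290,145:315],(680,600)))
m,st=blob(s,"green",(252,140),30);print(st,proj("side",[.5535,-.290,.018]))
E
```

```text
clock: 11.95
eef_pos: [0.5539, -0.2904, 0.0223]
tool_rot: [0.956, 0.293, -0.0, -0.0]
ft_force: [0.2, 0.3, 0.1]
grip_width: 0.0855
clock: 12.78
eef_pos: [0.4303, -0.2903, 0.2044]
tool_rot: [0.956, 0.292, -0.0, 0.0]
ft_force: [0.2, 1.3, -1.0]
grip_width: 0.0855
[247 135  12  14 104] [251.98431609 142.07777914]
```

View pics/c7.png

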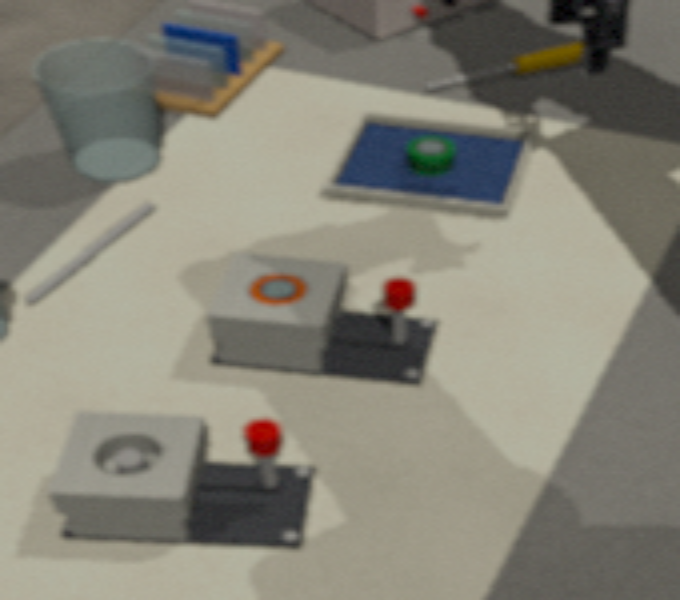

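The barrel stands upright in the tray at (430,155), the orange one is still in its nest at (278,288), and the gripper is clear of everything. I hand in.

```bash
python3 -c "
from workcell import bot
print(bot.get_obs()['joint_vel'].round(3));bot.job_done()"
```

```text
[ 0.023  0.049  0.048 -0.022  0.008  0.007]
the job is handed in; nothing more can be done
```

The green barrel is out of its nest and standing upright in the middle of the blue-lined tray. I handed the job in at about 13 s of the 59 s allowed.

- **Knockout rod:** I pulled the green nest's red knob up about 26 mm, to its stop. The barrel stood well proud and stayed up when I let go.
- **Move to the tray:** I lifted the barrel out, carried it over the orange nest with height to spare, and set it down until I felt contact at about 7 N. Then I opened the jaws and backed off.
- **Last checks:** The final picture shows the barrel in the tray within a pixel or so of where it should be. The orange barrel was still seated in its nest, and the gripper was empty and clear of everything. No reported wrist force was above about 9 N.
- **Disagreements:** The gripper opening read about 2 mm under the true diameter on both the knob and the barrel. The tool also stopped about 2 mm higher at set-down than I worked out, and both are small enough to have no effect. I saw no failed check, but the final picture was from the side camera only.

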